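# Fit the scouring wheel on the sole sander

### The job

Fit the heel-scouring wheel (the flat wheel with four bolt holes and a raised collar) on the bench sander: pick it up by its collar, lower it over the spindle onto the studs, turn it until all four holes line up with the four studs, and slide it down gently until it sits flat and fully home on the flange, then let go. Feel your way with a light hand, never forcing or dropping it, and leave everything else on the bench where it is.

Things in the scene. Friction and masses are not known exactly. Their poses are not given: they have to be found in the camera images.
- wheel: Loose scouring wheel flat on the bench, 0.45-0.8 kg: aluminium disc 130 mm dia, 16 thick (17 at its black rim); on top a round collar 44 dia, from 16 to 50 above the underside (grip it from above, any yaw). Bore 24 through the axis (26 in the collar). Four through holes 14 dia at x=+-27, y=+-27, i.e. every 90 degrees. Origin: centre of the underside; z: wheel axis, up.
- sander: Fixed bench sander, spindle upright: green housing 180 x 180 mm, 70 high (neck 80); on it a steel flange 116 dia, face 95 above the bench, carrying the spindle and studs (see the points). The flange stands at ANY turn about its axis, NOT reported and not the housing's: see it or find it by feel; a brake holds it there. Origin: centre of the underside; z up, switch on its -x side.
- seat (a point): Centre of the flange face, on the axis: the wheel's origin lies here when home. Four studs stand on the face, 10 mm dia, 20 tall (top 5 a cone to 5 dia), on a square: 27 from the axis both ways, every 90 degrees. Holes not in line: the wheel rests on the stud tips, underside 15-20 above the face; within about 0.05 rad of in line it slides down.
- spindle_tip (a point): Top centre of the fixed spindle, 50 mm above the flange face. Spindle 20 dia, its top 14 a cone narrowing to 12 dia; it enters the wheel's bore before the studs meet the disc and ends level with the collar's top when the wheel is home.
- last: Wooden shoe last, about 240 x 74 x 85 mm, lying on the bench; origin at its underside. Bystander.
- glue_tin: Plain steel glue tin, 84 mm in diameter, 95 mm high; origin at its underside. Bystander.
- dressing: Blue bottle of edge dressing, 56 mm in diameter, 120 mm high; origin at its underside. Bystander.
- hammer: Hammer lying on the bench, 240 mm long along its x; origin at its underside. Bystander.
- brush: Brush lying on the bench, 190 mm long along its x; origin at its underside. Bystander.
- felt_wheel: Grey felt polishing wheel, 90 mm in diameter, 30 mm high with its hub, without holes; origin at its underside. Bystander.
- heel_block: Black rubber heel, about 76 x 58 x 24 mm; origin at its underside. Bystander.

How it is judged (in metres and radians):
On the way, in this order (a step that is already met when the one before it is completed fails the run):
1. the wheel is lifted off the bench (height (world z) of wheel above 0.05 m), for 0.1 s.
2. the wheel is on the spindle, its underside between 10 and 40 mm above the flange (horizontal distance between wheel and seat below 0.006 m and z of wheel in the frame of seat between 0.01 and 0.04 m), for 0.1 s.
At the end, for the whole second after the job is handed in: The wheel lies still and flat (within 0.04 rad) on the flange, all four studs in its holes: its underside within 3 mm of the flange face, its axis within 4 mm of the spindle's, and it is released (horizontal distance between wheel and seat below 0.004 m and z of wheel in the frame of seat between -0.003 and 0.003 m and angle between the z axis of wheel and the z axis of seat, either way round below 0.04 rad and linear speed of wheel below 0.02 m/s and angular speed of wheel below 0.1 rad/s); the robot touches nothing.
It fails at once if the wheel is forced on the sander with more than 80 N in all (contact force between wheel and sander above 80 N).
It fails at once if another thing on the bench is moved more than 30 mm (distance of any of last, glue_tin, dressing, hammer, brush, felt_wheel, heel_block from where it was at the start of the episode above 0.03 m).
It fails at once if the wheel is dropped: it moves faster than 0.3 m/s on the spindle (distance between wheel and seat below 0.035 m and linear speed of wheel above 0.3 m/s).
It also fails if it takes over 70 s, if anything falls off the work surface, if the arm or the gripper's body presses on something with over 40 N, if the wrist force passes 120 N, or if a joint passes its speed limit or range.

### The arm

A 6-joint arm with a two-finger parallel gripper is mounted at the origin on the work surface. World frame = base frame: x ahead of the robot, y to its left, z up, the work surface at z = 0. Lengths are in mm, angles in rad, forces in N, time in s.
With the tool pointing down it reaches from about 275 to 825 mm from the base axis. Payload 5.2 kg.
Tool frame: the origin (TCP) lies at the very end of the fingers, on their centre line; the grasp point (between the pads) lies 19 mm behind it; z points along the fingers, y is the line along which they close (so a half turn about z gives the same grasp; the last joint's range is limited). The gripper opens to 93 mm and grips with 3 to 60 N. Pads are 15 mm wide; open, the fingers measure 128 mm over their backs; the gripper's body (75 mm by 188 mm) begins 65 mm behind the grasp point.
Start: joints at [1.032, 0.259, 1.535, -0, 1.348, -0.203], TCP at [181.217, 519.293, 218.653] pointing down, gripper open.
Joint ranges: [-3.14, 3.14], [-0.91, 2.08], [0.19, 2.58], [-1.22, 4.36], [0.22, 2.71], [-3.12, 3.12]. Speed limits (rad/s): [2.57, 2.57, 3.14, 3.14, 3.14, 3.14].

### API

Orientations are given as [roll, pitch, yaw] about the fixed x, y, z axes, in that order (R = Rz(yaw) Ry(pitch) Rx(roll)).
In Python, from bench import robot gives the robot as it stands. The module is installed in compiled form; this text tells all that it offers. Calls block until the motion is done:
- robot.move_ptp(position, orientation): joint-space move of the TCP to a pose.
- robot.move_linear(position, ori=None, speed=150, f_stop=None): straight line of the TCP; ori=None keeps the orientation; speed is the mean speed in mm/s. With f_stop (N) it stops when the force on the tool has changed by that much, and returns True; else False.
- robot.move_j(angles): joint-space move.
- robot.move_gripper(opening): opening from 0.0 (shut) to 1.0 (fully open); the grip force is fixed at half the most; returns when the fingers have stopped.
- robot.sleep(seconds).
- robot.inverse_kinematics(position, orientation): joint angles nearest the present ones, or None.
- robot.get_image(name): name is "side" or "top"; returns a dict with "img" (420x560x3 uint8, blue, green, red), "fovy" (degrees; the focal length in pixels is half the picture's height over the tangent of half this angle, whatever the lens; pixels are square), "cx", "cy" (the principal point, pixels), "eye" and "orientation" of the camera in the world. Camera axes: x right, y down, z forward; pixel columns grow to the right and rows downward; lengths in mm; the calibration is good to about 2 mm. A picture is of the moment at which its call begins. There is no depth.
A pose or a line that the arm cannot do raises robot.MotionError and nothing moves.
- robot.hand_in(): hands the job in; it is judged then, once.
Readings, each from a call of its own:
- robot.current_t(): time.
- robot.current_qpos(): joint angles.
- robot.current_joint_vel(): joint speeds.
- robot.current_joint_efforts(): joint torques, N m.
- robot.current_tcp_pos(): TCP position.
- robot.current_eef_rot(): TCP orientation.
- robot.current_contact_force(): force on the tool from outside, world axes, zero at the start.
- robot.current_ft_torque(): the same for the moment, N m.
- robot.current_gripper_width(): opening from 0.0 (shut) to 1.0 (fully open).
- robot.current_finger_force(): force on a finger pad.
Only numpy, scipy, OpenCV 4.12 (cv2) and the standard library are available. Lean on these libraries where they do the work, as an engineer would, in place of code of your own. Each camera call takes 0.05 s, during which the arm holds its last target. There are 200 camera calls.

## Working session

There is one attempt and no reset: what is moved stays moved. The work goes in short steps, each a Python script; the robot and the scene stay as the last script left them, time stands still between calls to the robot, and variables do not carry over. Pictures are saved under pics/ and viewed, at most 10 in all, crops included, and the job is handed in when it is done.

```bash
mkdir -p pics
python3 - <<'E'
from bench import robot
import cv2
for n in("top","side"):
    d=robot.get_image(n);cv2.imwrite(f"pics/{n}0.png",d["img"])
    print(n,{k:v for k,v in d.items() if k!="img"})
print(robot.current_t(),robot.current_eef_rot(),robot.current_contact_force())
E
```

```text
top {'fovy': 52.96458147541749, 'cx': 276.251175061967, 'cy': 204.77527138325746, 'eye': array([ 462.26393212,  -22.061918  , 1243.22773841]), 'orientation': array([-3.04337754,  0.02880052, -1.56590719])}
side {'fovy': 42.34554577571093, 'cx': 282.6312457633389, 'cy': 206.891025736362, 'eye': array([ 438.37089852, -916.09499075, 1113.3162155 ]), 'orientation': array([-2.38653911,  0.00280608, -0.15916948])}
0.1 [-3.13997511e+00 -3.33724090e-04  2.80576731e+00] [-0.00885477  0.32858687  0.44559166]
```

View pics/top0.png

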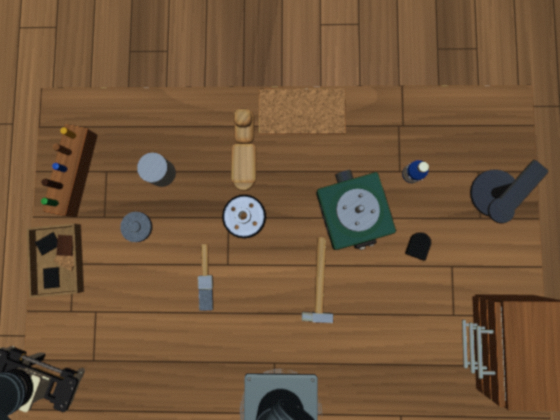

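View pics/side0.png

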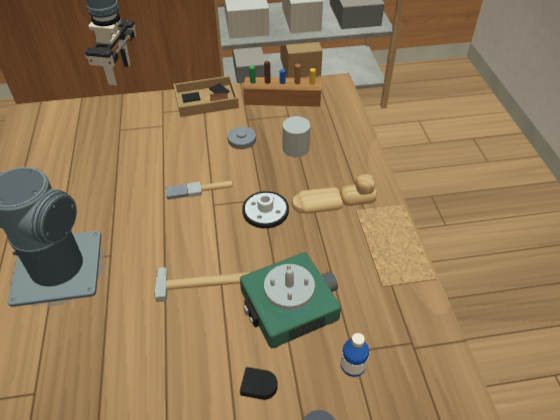

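The top view shows the wheel at about (244,216) and the flange at (358,210). In the side view they are at (266,208) and (290,287). Next I'll enlarge both areas.

Run:
```python
import cv2,numpy as np
t=cv2.imread("pics/top0.png");s=cv2.imread("pics/side0.png")
def c(i,x,y,w,h,k):return cv2.resize(i[y:y+h,x:x+w],None,fx=k,fy=k,interpolation=cv2.INTER_CUBIC)
a=np.hstack([c(t,214,186,60,60,6),c(t,328,180,60,60,6)])
b=np.hstack([c(s,236,180,60,60,6),c(s,260,255,60,60,6)])
cv2.imwrite("pics/topc.png",a);cv2.imwrite("pics/sidec.png",b)
```

```text
(no output)
```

View pics/topc.png

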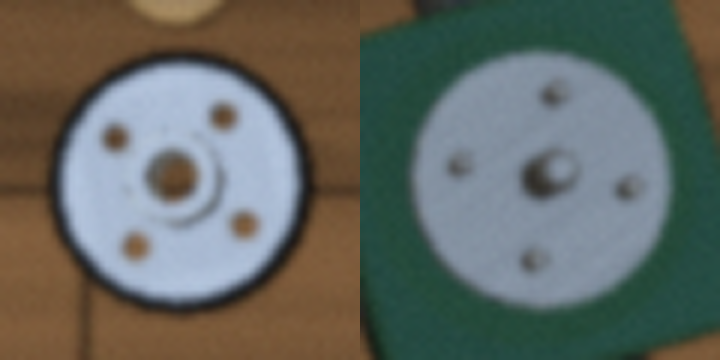

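View pics/sidec.png

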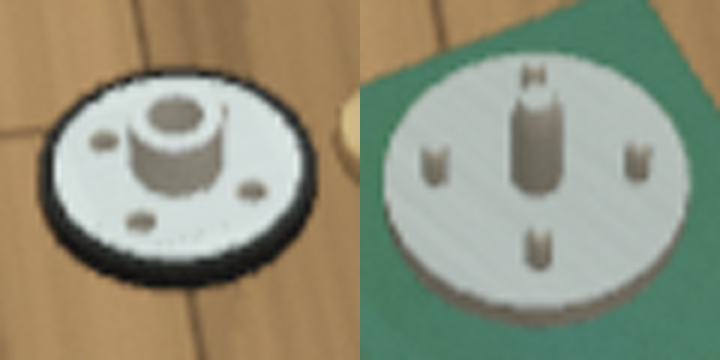

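The crops show the holes, stud tips, collar bore and spindle tip clearly. I'll fit position and yaw of each part from both cameras.

```bash
cat > h.py <<'E'
import numpy as np
from bench import robot
from scipy.spatial.transform import Rotation as R
from scipy.optimize import least_squares
C={}
def cam(n):
    if n not in C:C[n]=robot.get_image(n)
    return C[n]
def proj(n,P):
    d=cam(n);f=210/np.tan(np.radians(d["fovy"])/2)
    q=(np.atleast_2d(P)-d["eye"])@R.from_euler("xyz",d["orientation"]).as_matrix()
    return np.c_[d["cx"]+f*q[:,0]/q[:,2],d["cy"]+f*q[:,1]/q[:,2]]
def ray(n,uv,z):
    return least_squares(lambda p:(proj(n,[p[0],p[1],z])[0]-uv),[450,0],x_scale=100).x
E
python3 - <<'E'
from h import *
px=lambda l,ox,oy,sub:np.array([[(x-sub+.5)/6-.5+ox,(y+.5)/6-.5+oy] for x,y in l])
def rep(name,n,pts,z,cz,cpt,dz,dpt):
    X=np.array([ray(n,p,z) for p in pts]);c=X.mean(0);d=X-c
    ang=np.arctan2(d[:,1],d[:,0]);y=np.angle(np.exp(4j*(ang-np.pi/4)).mean())/4
    print(name,n,"holes c",c.round(1),"r",np.hypot(*d.T).round(1),"yaw",y.round(3),"axis pt",ray(n,cpt,cz).round(1),"disc",ray(n,dpt,dz).round(1))
rep("W","top",px([(115,138),(223,117),(245,226),(136,246)],214,186,0),16,50,px([(173,177)],214,186,0)[0],17,px([(181,181)],214,186,0)[0])
rep("F","top",px([(556,93),(460,165),(534,260),(630,187)],328,180,360),114,145,px([(560,168)],328,180,360)[0],95,px([(541.5,179)],328,180,360)[0])
rep("W","side",px([(104,141),(251,190),(141,221)],236,180,0),16,50,px([(175,114)],236,180,0)[0],16,px([(178.5,166)],236,180,0)[0])
rep("F","side",px([(434,150),(533,68),(638,146),(540,232)],260,255,360),114,145,px([(538,97)],260,255,360)[0],95,px([(537.5,180)],260,255,360)[0])
X=[ray("side",p,16) for p in px([(104,141),(251,190),(141,221)],236,180,0)];print(np.round(X,1))
E
```

```text
W top holes c [550.3 109.5] r [38.4 37.9 38.7 37.8] yaw 0.199 axis pt [550.  109.1] disc [550.5 108.7]
F top holes c [ 562.7 -208.9] r [37.7 38.  37.8 37.9] yaw 0.65 axis pt [ 563.5 -210.3] disc [ 563.1 -210.5]
W side holes c [543.7 100.3] r [39.9 39.8 25.4] yaw 0.202 axis pt [550.7 111.1] disc [551.4 110.4]
F side holes c [ 563.3 -210. ] r [38.3 37.4 38.2 37.5] yaw 0.651 axis pt [ 563.9 -209.4] disc [ 563.7 -211.2]
[[519.3 131.8]
 [582.2  90. ]
 [529.8  79.1]]
```

Run:
```python
from h import *
pi=np.pi
for k in range(-2,3):
    out=[]
    for p,y in(((550.5,109.7,24),.199),((563.4,-210.2,119),.65)):
        q=robot.inverse_kinematics(p,[pi,0,np.angle(np.exp(1j*(y+k*pi/2)))]);out.append(None if q is None else np.round(q,2))
    print(k,out)
k=1;y=.199
for yy in(y+pi/2,y+pi):
    if robot.current_tcp_pos()[2]<100: robot.move_linear([550.5,109.7,60],speed=80)
    robot.move_ptp([550.5,109.7,60 if robot.current_tcp_pos()[2]<100 else 130],[pi,0,yy])
    robot.move_linear([550.5,109.7,24],speed=60,f_stop=8)
    robot.move_gripper(0.0)
    print(robot.current_tcp_pos().round(1),robot.current_eef_rot().round(3),robot.current_gripper_width(),robot.current_finger_force(),robot.current_contact_force().round(1),robot.current_t())
    if yy<2: robot.move_gripper(1.0)
```

```text
-2 [array([-0.  ,  0.48,  1.74,  0.  ,  0.92, -1.77]), array([-0.54,  0.43,  1.54,  0.  ,  1.17, -2.76])]
-1 [array([-0.  ,  0.48,  1.74, -0.  ,  0.92,  2.94]), array([-0.54,  0.43,  1.54, -0.  ,  1.17,  1.95])]
0 [array([-0.  ,  0.48,  1.74, -0.  ,  0.92,  1.37]), array([-0.54,  0.43,  1.54, -0.  ,  1.17,  0.38])]
1 [array([-0.  ,  0.48,  1.74, -0.  ,  0.92, -0.2 ]), array([-0.54,  0.43,  1.54,  0.  ,  1.17, -1.19])]
2 [array([-0.  ,  0.48,  1.74,  0.  ,  0.92, -1.77]), array([-0.54,  0.43,  1.54,  0.  ,  1.17, -2.76])]
[550.7 109.7  24. ] [3.141 0.    1.77 ] 0.4741543699090405 29.99983638525009 [ 1.1 -0.3  0.3] 4.9583
[550.5 109.8  24. ] [ 3.141  0.    -2.943] 0.45915520324615167 30.000070311070886 [-0.4  0.6  0.5] 9.4833
```

Run:
```python
from h import *
import cv2
pi=np.pi
robot.move_linear([550.5,109.7,200],speed=80)
print(robot.current_gripper_width(),robot.current_contact_force().round(1),robot.current_ft_torque().round(2))
robot.move_ptp([563.4,-210.2,200],[pi,0,.65-pi])
print(robot.current_tcp_pos().round(1),robot.current_eef_rot().round(3),robot.current_gripper_width(),robot.current_t())
o=[]
for n in("top","side"):
    i=robot.get_image(n)["img"]
    u,v=proj(n,[563.4,-210.2,170])[0].astype(int)
    o.append(cv2.resize(i[v-50:v+50,u-40:u+40],None,fx=5,fy=5,interpolation=cv2.INTER_CUBIC))
cv2.imwrite("pics/held.png",np.hstack(o))
```

```text
0.4573825180803198 [-0.3 -0.4 -7.6] [ 0.02  0.01 -0.  ]
[ 563.5 -209.1  199.9] [ 3.141e+00  1.000e-03 -2.492e+00] 0.46139310925099997 13.05
```

View pics/held.png

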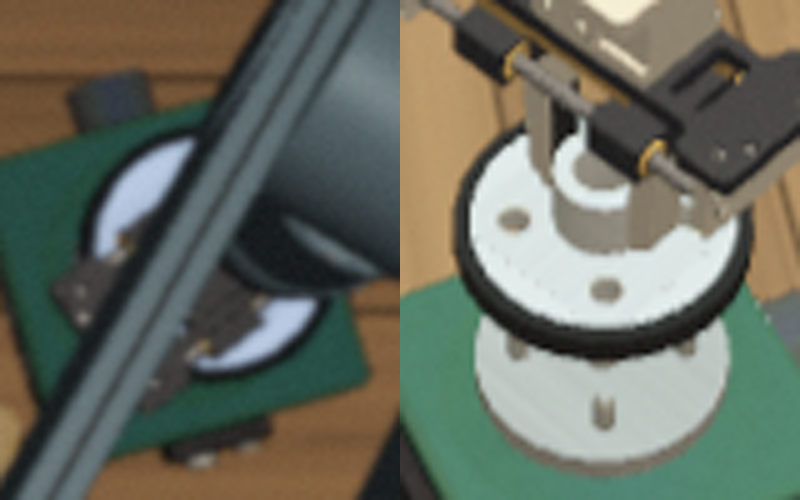

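The wheel is held level, and in the side crop its front hole (606,290) sits directly above the front stud (604,412). I'll lower it gently.

Run:
```python
from h import *
robot.sleep(.3)
f0=robot.current_contact_force()
def st(s): print(s,robot.current_tcp_pos().round(1),(robot.current_contact_force()-f0).round(1),robot.current_ft_torque().round(2),round(robot.current_t(),1))
st("pre")
for z,v in((158,40),(145,20),(119.5,15)):
    h=robot.move_linear([563.4,-210.2,z],speed=v,f_stop=6);st((z,h))
    if h:break
    robot.sleep(.2)
```

```text
pre [ 563.5 -209.9  200.1] [0. 0. 0.] [ 0.01  0.05 -0.02] 13.6
(158, False) [ 563.6 -210.3  158.3] [-1.  -1.1  1.5] [0.07 0.03 0.  ] 14.8
(145, False) [ 563.5 -210.3  145. ] [-0.6 -1.2  0.6] [ 0.1  -0.01  0.01] 15.8
(119.5, False) [ 563.5 -210.2  119.6] [ 0.  -1.6 -0.5] [ 0.08  0.03 -0.02] 17.8
```

Run:
```python
from h import *
f0=robot.current_contact_force()
def st(s): print(s,robot.current_tcp_pos().round(1),(robot.current_contact_force()-f0).round(1),robot.current_gripper_width(),robot.current_t())
h=robot.move_linear([563.4,-210.2,115.5],speed=5,f_stop=5);st(h);robot.sleep(.3);st("")
```

```text
True [ 563.5 -210.2  119. ] [-1.  -1.4 14.2] 0.4553256708207345 18.3667
 [ 563.5 -210.2  119. ] [-0.2 -0.2 14. ] 0.456371930652112 18.6667
```

Contact came at TCP z = 119.0, which puts the underside at 95: home. Now I release, retreat and check.

Run:
```python
from h import *
import cv2
robot.move_gripper(1.0);robot.sleep(.3)
print(robot.current_contact_force().round(1))
robot.move_linear([563.4,-210.2,260],speed=80,f_stop=10)
robot.move_ptp([400,150,300],[np.pi,0,.65-np.pi])
o=[]
for n in("top","side"):
    i=robot.get_image(n)["img"]
    u,v=proj(n,[563.4,-210.2,110])[0].astype(int)
    o.append(cv2.resize(i[v-50:v+50,u-40:u+40],None,fx=5,fy=5,interpolation=cv2.INTER_CUBIC))
cv2.imwrite("pics/done.png",np.hstack(o));print(robot.current_t(),robot.current_tcp_pos())
```

```text
[-0.2  0.1 -0.2]
23.5333 [400.58336073 149.35645877 299.7108855 ]
```

View pics/done.png

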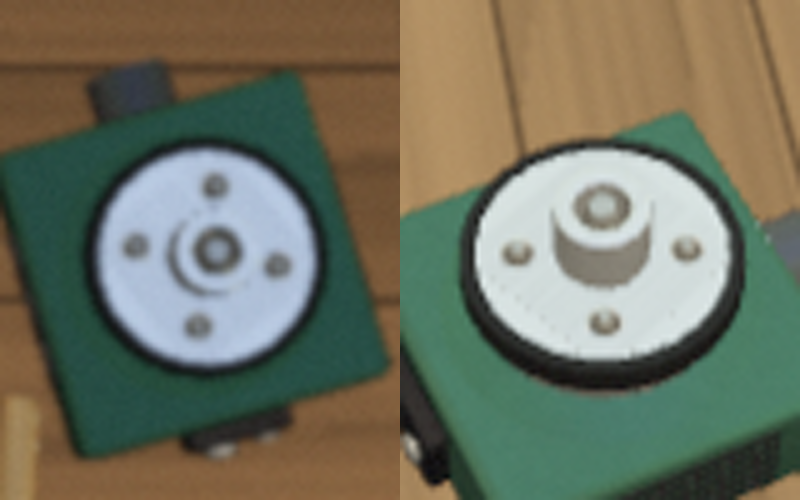

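The studs show in all four holes (top crop: 215,185; 135,245; 277,265; 198,326). The spindle is level with the collar top and the wheel sits flat.

```bash
python3 -c "
from bench import robot
print(robot.hand_in())"
```

```text
the job is handed in; nothing more can be done
None
```

The wheel is flat and fully home on the flange with all four studs in its holes, released with the arm clear, and the job was handed in after about 24 s of the 70 s; no verdict was returned.

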